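# Stack the nested test trays on their lugs

### The arm

A 6-joint arm with a two-finger parallel gripper is mounted at the origin on the work surface. World frame = base frame: x ahead of the robot, y to its left, z up, the work surface at z = 0. Lengths are in mm, angles in rad, forces in N, time in s.
With the tool pointing down it reaches from about 400 to 925 mm from the base axis. Payload 12.5 kg.
Tool frame: the origin (TCP) lies midway between the tips of the shut fingers; the grasp point (between the pads) lies 19 mm behind it; z points along the fingers, y is the direction in which the jaws open and shut (so a half turn about z gives the same grasp; the last joint's range is limited). The gripper opens to 95 mm and grips with 3 to 60 N. Pads are 20 mm wide; open, the fingers measure 119 mm over their backs; the gripper's body (75 mm by 180 mm) begins 59 mm behind the grasp point.
Start: joints at [-1.372, 0.491, 1.559, -0, 1.092, -0.106], TCP at [187.587, -596.203, 214.661] pointing down, gripper open.
Joint ranges: [-3.1, 3.1], [-0.84, 2.19], [0.05, 2.79], [-1.13, 4.28], [0.06, 2.93], [-2.69, 2.69]. Speed limits (rad/s): [2.22, 2.22, 2.79, 3.14, 3.14, 3.14].

### API

Orientations are given as [roll, pitch, yaw] about the fixed x, y, z axes, in that order (R = Rz(yaw) Ry(pitch) Rx(roll)).
In Python, from cell import env gives the robot as it stands.
- The arm moves only by the tool drive_tool, never from a script. Its argument "increments" is a list of rows, each a list of 2 entries, a list of its own where there are three numbers: the shift along the tool's x, y, z as a fraction of full scale, then the turn, a rotation vector about the tool's x, y, z as a fraction of full scale. In form: [[[x, y, z], [ax, ay, az]], ...]. A call has 1 to 5 rows; each row shifts and turns the commanded pose from where the row before left it, along the tool's axes as they then stand; what a row does not reach is not made up. Full scale, the value 1, is 30 mm for a shift and 0.08 rad for a turn. A row lasts 1/12 s, in which the tool goes at most 41.7 mm and 7.16 degrees, less where a joint would pass 70% of its speed; a pose out of reach is approached as far as the arm can. A call with a number of a shift or a turn outside -1 to 1 is refused whole. A call with a gripper value outside its range is refused whole. "jaw" is the opening, from -1 (shut) to 1 (fully open), so that 0 is half open, set as the call begins (left out, the last holds). The fingers move at their own pace and stop on an object; the grip force is fixed at half the most. Time passes only in rows, so rows that do not move let the fingers close. It gives the time, the measured TCP pose, the force and the opening at its end, in the units of the state.
- env.state(): the state, without advancing time (a new reading comes with each control period).
- env.read_camera(name): name is "side" or "top"; returns a dict with "pixels" (400x640x3 uint8, blue, green, red), "vertical_fov" (degrees; the focal length in pixels is half the picture's height over the tangent of half this angle, whatever the lens; pixels are square), "cx", "cy" (the principal point, pixels), "world_to_cam" (4x4, takes a point from world to camera coordinates). Camera axes: x right, y down, z forward; pixel columns grow to the right and rows downward; lengths in mm; the calibration is good to about 2 mm. A picture is of the moment at which its call begins. There is no depth.
- env.job_done(): hands the job in, once; it reports no verdict.
Trained networks look in a picture, given as the dict that the camera call returned (one of the last four; its "shot" number tells which), for a name from the list of things; names that differ only in an ending like _2 or _b are one class to them, and where a whole thing is asked for, a point or a joint stands for the part that bears it (a point fixed in the world has none). Each returns a list of dicts, best first, with "score" (0 to 1); they miss things now and then, are a little off and sometimes report something else, mostly with a low value. They report only what shows in the picture. A call takes as long as a camera call. They do not tell look-alikes from the thing itself.
- env.boxes_of(target, picture): "point" ([x, y, z] in mm, in world coordinates, good to about 4 mm: the middle of the surface that is visible of it).
- env.tip_of(target, picture): "point" ([x, y, z] in mm, in world coordinates, good to about 4 mm: a listed point, or the origin of a listed thing).
The state is a dict: "t": time; "joints": joint angles; "qvel": joint speeds; "tau": joint torques, N m; "eef_pos": TCP position; "tcp_rot": TCP orientation; "ft_force": force on the tool from outside, world axes, zero at the start; "moment": the same for the moment, N m; "opening": opening from 0.0 (shut) to 1.0 (fully open).
Only numpy, scipy, OpenCV 4.12 (cv2) and the standard library are available. Lean on these libraries where they do the work, as an engineer would, in place of code of your own. Each camera call takes 0.05 s, during which the arm holds its last target.

### The job

The two narrow trays on the sloping stand are nested one inside the other. Lift the upper tray out, turn it end for end so that the card holders are at opposite ends, and set it gently back on the lower tray's rim lugs, dragging it a little up the slope until the hidden notches under it drop over all four lugs; then let go, leaving it firmly stacked, with a gap for test kits, and everything else on the desk where it was.

Things in the scene. Friction and masses are not known exactly. Their poses are not given: they have to be found in the camera images.
- lower_tray: lower of two alike white trays, clipped immovably in a low dark steel stand sloping 0.5 rad (28.6 deg), low end towards the robot. Origin: centre of its underside; x up the slope along it (150 mm long), y across (64 mm wide), z out of the tray, square to the slope (58 mm high). Each tray: narrow foot (118 x 50 mm, z 0 to 24), above it a wide upright-walled band (z 24 to 58)
- lower_rim (a point): centre of the lower tray's mouth, level with its rim (z = 58 mm of that tray). The band is 150 x 64 mm outside, 144 x 58 mm inside, walls 3 mm
- lug_place (a point): middle of the nominal places of the lower tray's four lugs, at rim height (x = -18, z = 58 mm of that tray). Lugs stick 9 mm inward from the long walls, each 10 mm long in x, tops level with the rim, one pair at x = -48 and one at x = +12 mm. They sit on a stiff clip-in rail: all four may be up to 6 mm off together, up or down the slope; this is not reported
- upper_tray: upper, loose tray, same shape, 0.12 to 0.26 kg. Origin: centre of its underside; x along it to its card holder, z up out of it. Starts nested in the lower tray the same way round, 34 mm above it along z, within 14 mm of it in x. Turned half round about z it rides on the lug tops 58 mm above the lower tray (origins), and 53 mm once its notches have dropped over the lugs, x then within 8 mm
- upper_band (a point): centre of the upper tray's band (z = 41 mm of that tray). Grip here across the 64 mm width, pads on the long walls, tool square to the slope, fingertips no lower than z = 24 mm of this tray while nested, or the lower tray is gripped too
- notches (a point): middle of the four notches under the upper tray's foot, out of sight (x = +18, z = 0 of that tray): 13 mm long in x, 5 mm deep, pairs at x = +48 and -12 mm. At x = -48 and +12 are channels that let lugs through when nested. A turned tray set down 3 to 18 mm short (downhill) of the drop rides on flat lands and can be dragged uphill until it drops; set down too far uphill it meets other openings
- upper_card (a point): middle of the outside of the card holder (40 x 20 mm plate) on the +x end of the upper tray, 78 mm from its centre, 40 mm above its underside
- lower_card (a point): the same point on the lower tray, at its uphill end
- kit_box: closed cardboard box of test kits, 90 x 55 x 35 mm, standing near the sloping stand; a bystander. Origin: centre of the underside
- oximeter: small grey and white finger oximeter, 58 x 32 x 27 mm, near the stand; a bystander. Origin: centre of the underside
- gel_bottle: clear hand-gel bottle, 64 mm across, 170 mm high; a bystander. Origin: centre of the underside
- cap: loose red screw cap, 38 mm across, 14 mm high; a bystander. Origin: centre of the underside
- meter: flat white hand-held meter, 110 x 70 x 29 mm; a bystander. Origin: centre of the underside
- cup: grey plastic cup, 70 mm across, 85 mm high; a bystander. Origin: centre of the underside
- marker: white and blue marker pen lying down, 125 x 15 x 15 mm; a bystander. Origin: centre of the underside
Mind the look-alikes: they are no part of the job. What is shaped like the upper_tray but orange is not meant.

How it is judged:
By the outcome, as a careful person would: the job done as asked, in the order asked, and still so for the second after the job is handed in, with the robot touching nothing.
It also fails if it takes over 46 s, if anything falls off the work surface, if the arm or the gripper's body presses on something with over 40 N, if the wrist force passes 120 N, or if a joint passes its speed limit or range.

## Working session

There is one attempt and no reset: what is moved stays moved. The work goes in short steps, Python scripts to look and compute and a tool call to move; the robot and the scene stay as the last step left them, time stands still between calls to the robot, and variables do not carry over. Pictures are saved under pics/ and viewed, and the job is handed in when it is done.

Besides the shell and the picture viewer there is one more tool, called after "Call:" as name(argument=value, ...), one argument or row to a line, values as JSON. drive_tool: Moves the arm, as the interface text tells. Its arguments: {"type":"object","properties":{"increments":{"type":"array","items":{"type":"array"}},"jaw":{"type":"number"}},"required":["increments"]}

```bash
ls; mkdir -p pics; python3 - <<'E'
from cell import env
import cv2
print(env.state())
for n in ["side","top"]:
    p=env.read_camera(n); cv2.imwrite(f"pics/{n}0.png",p["pixels"])
    print(n,p["vertical_fov"],p["cx"],p["cy"],p["world_to_cam"])
    for t in ["upper_tray","lower_tray","upper_band","lower_rim","lug_place","upper_card","lower_card","notches"]:
        print(t,[(d["point"],d["score"]) for d in env.tip_of(t,p)][:3])
E
```

```text
pics
{'t': 0.0, 'joints': array([-1.37158020e+00,  4.91551102e-01,  1.55947363e+00, -2.00461455e-05,
        1.09170363e+00, -1.05593027e-01]), 'qvel': array([-0.00230612, -0.00127222,  0.0001956 ,  0.00101162,  0.00065075,
        0.00047621]), 'tau': array([ 2.40628091e-03, -6.12644219e+01, -2.58186275e+01,  6.93086162e-02,
        4.81946196e-02, -1.34072525e-04]), 'eef_pos': array([ 187.53936296, -595.92946323,  214.05867939]), 'tcp_rot': array([-3.14046140e+00, -1.02020333e-04,  3.04818343e-01]), 'ft_force': array([-0.78042511,  0.67719418, -0.0037164 ]), 'moment': array([-0.00148114,  0.02862725,  0.04636507]), 'opening': 1.0044961753998973}
side 44.73644833155631 319.42170841779205 201.10424778963073 [[-9.86288466e-01 -1.64356258e-01  1.49024099e-02  4.77064793e+02]
 [-1.35736502e-01  7.56540767e-01 -6.39704361e-01  1.21621502e+02]
 [ 9.38651345e-02 -6.32955834e-01 -7.68476577e-01  1.36087012e+03]
 [ 0.00000000e+00  0.00000000e+00  0.00000000e+00  1.00000000e+00]]
upper_tray [([426.9, -115.3, -3.0], 0.92), ([568.4, 91.3, 89.2], 0.86)]
lower_tray [([583.6, 94.0, 62.7], 0.86)]
u
[... 502 characters left out ...]
  1.37959093e+01]
 [-9.75773023e-01 -1.62169949e-02 -2.18183447e-01  5.21379937e+02]
 [ 2.18140468e-01  4.39508384e-03 -9.75907485e-01  1.35797309e+03]
 [ 0.00000000e+00  0.00000000e+00  0.00000000e+00  1.00000000e+00]]
upper_tray [([567.9, 96.0, 90.5], 0.8), ([429.6, -116.2, -0.7], 0.65)]
lower_tray []
upper_band [([546.6, 89.7, 126.3], 0.69), ([432.6, -113.5, 42.4], 0.64), ([502.7, 427.0, 2.8], 0.48)]
lower_rim [([582.9, 90.0, 95.8], 0.48), ([330.9, 351.1, -1.4], 0.18)]
lug_place [([601.6, -39.7, -1.1], 0.17)]
upper_card [([505.7, -137.2, 41.9], 0.92), ([614.7, 89.0, 167.0], 0.79)]
lower_card [([629.6, 87.3, 129.6], 0.47)]
notches [([446.8, -121.5, -3.5], 0.9), ([580.1, 89.8, 98.2], 0.72)]
```

View pics/side0.png

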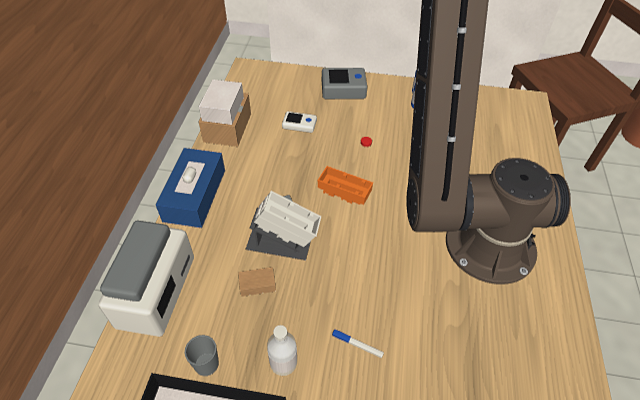

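View pics/top0.png

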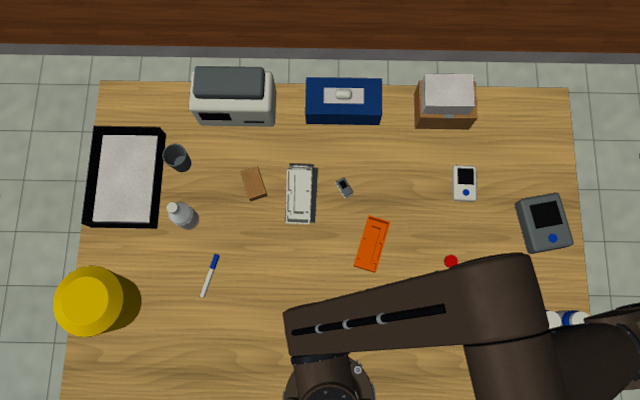

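```bash
python3 - <<'E'
import cv2
a=cv2.imread("pics/side0.png"); cv2.imwrite("pics/side0c.png",cv2.resize(a[80:280,190:350],None,fx=3.75*.8,fy=3,interpolation=cv2.INTER_CUBIC))
a=cv2.imread("pics/top0.png"); cv2.imwrite("pics/top0c.png",cv2.resize(a[80:240,190:390],None,fx=3.5,fy=3.5,interpolation=cv2.INTER_CUBIC))
E
```

```text
(no output)
```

View pics/side0c.png

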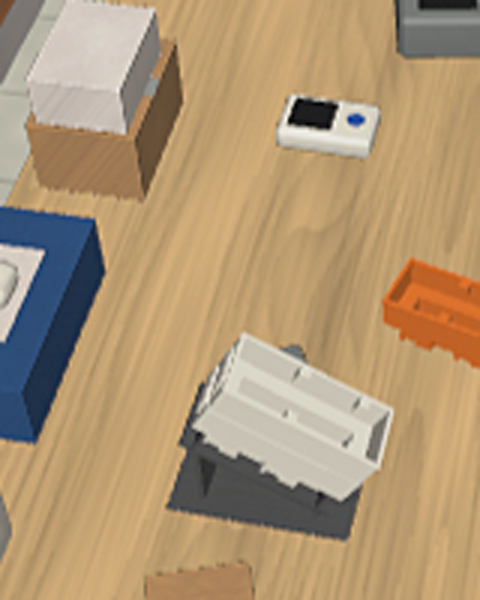

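View pics/top0c.png

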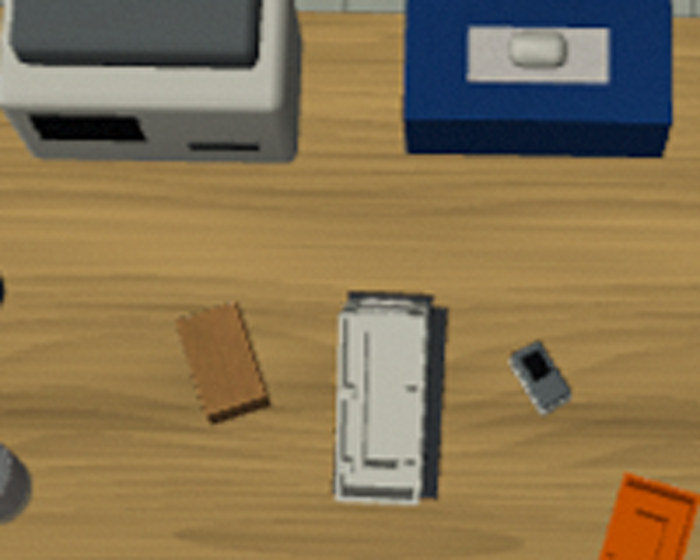

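The white nested pair is at side (285,220) and top (299,193). The orange look-alike is at side (345,185) and top (371,243). The white one is meant because it sits on the dark sloping stand. Next I'll overlay a model to refine its pose.

```bash
cat > h.py <<'E'
import numpy as np, cv2
from scipy.spatial.transform import Rotation as Ro
S=0.5
def axes(psi):
    Rz=Ro.from_euler('z',psi).as_matrix()
    return Rz@np.array([[np.cos(S),0,-np.sin(S)],[0,1,0],[np.sin(S),0,np.cos(S)]])
def proj(p,P):
    f=p["pixels"].shape[0]/2/np.tan(np.radians(p["vertical_fov"]/2))
    P=np.atleast_2d(P); c=P@p["world_to_cam"][:3,:3].T+p["world_to_cam"][:3,3]
    return np.c_[f*c[:,0]/c[:,2]+p["cx"],f*c[:,1]/c[:,2]+p["cy"]]
def world(o,psi,L): return np.asarray(o)+np.atleast_2d(L)@axes(psi).T
def rect(z,a=75,b=32): return [[a,b,z],[a,-b,z],[-a,-b,z],[-a,b,z]]
def overlay(p,polys,x0,y0,w,h,s,fn):
    a=cv2.resize(p["pixels"][y0:y0+h,x0:x0+w],None,fx=s,fy=s,interpolation=cv2.INTER_CUBIC)
    for P,col in polys:
        q=((proj(p,P)-[x0,y0]+.5)*s).astype(int); cv2.polylines(a,[q.reshape(-1,1,2)],True,col,1)
    cv2.imwrite(fn,a)
E
python3 - <<'E'
from h import *
from cell import env
import pickle
for n,b in [("side",(240,175,90,85)),("top",(275,150,50,85))]:
    p=env.read_camera(n); pickle.dump(p,open(n+"0.pkl","wb"))
    s=7
    overlay(p,[],*b,s,f"pics/{n}1.png")
    o=[568,93.5,90]
    overlay(p,[(world(o,0,rect(58)),(0,0,255)),(world(o,0,rect(24)),(255,0,0))],*b,s,f"pics/{n}1o.png")
    print(proj(p,world(o,0,rect(58))))
E
```

```text
[[263.3892358  209.66233349]
 [269.32847557 190.45091872]
 [319.66760054 214.94787353]
 [315.57049419 234.2942174 ]]
[[287.10510085 169.69339919]
 [310.87234973 170.07025078]
 [310.522694   223.23155181]
 [287.48038878 222.85519519]]
```

View pics/side1.png

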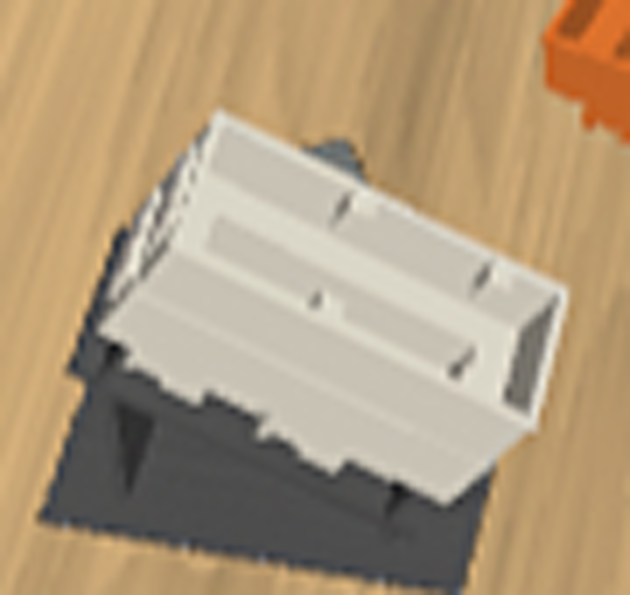

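View pics/side1o.png

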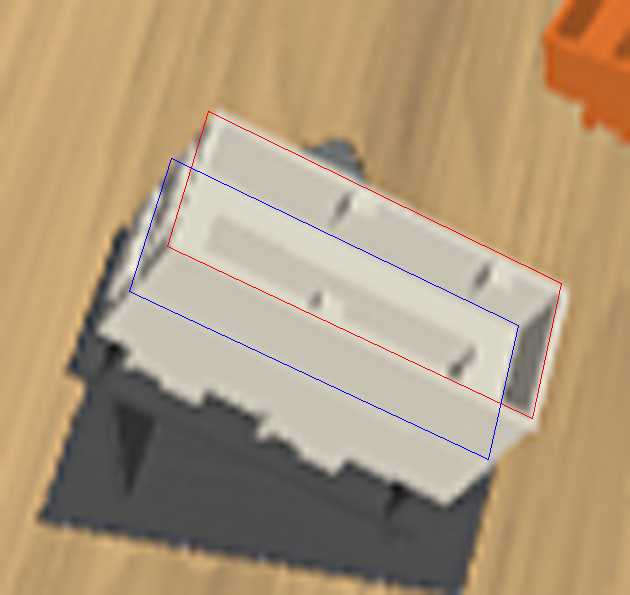

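View pics/top1o.png

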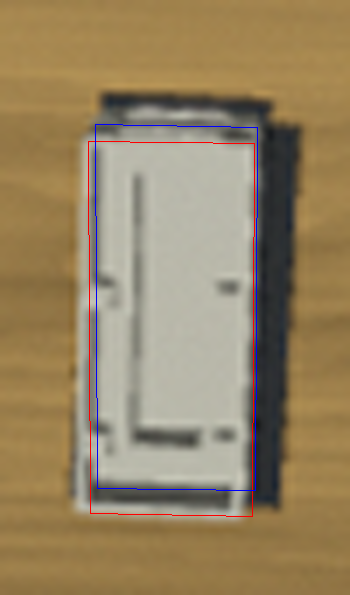

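View pics/top1.png

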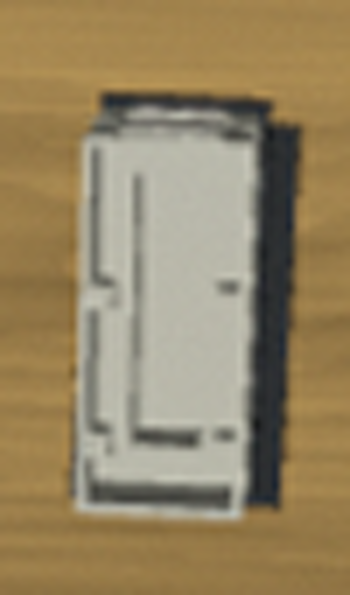

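```bash
cat > fit.py <<'E'
from h import *
import pickle
from scipy.optimize import least_squares
ps=pickle.load(open("side0.pkl","rb")); pt=pickle.load(open("top0.pkl","rb"))
s=7
side=np.array([[219,110],[568,288],[536,432]])/s+[240,175]-.5
sl=np.array([[75,-32,58],[-75,-32,58],[-75,32,58]])
top=np.array([[88,135],[258,137],[241,516],[76,510]])/s+[275,150]-.5
tl=np.array([[75,32,58],[75,-32,58],[-75,-32,58],[-75,32,58]])
f=lambda v:np.r_[(proj(ps,world(v[:3],v[3],sl))-side).ravel(),(proj(pt,world(v[:3],v[3],tl))-top).ravel()]
r=least_squares(f,[568,93,90,0]); print(r.x.round(3)); print(r.fun.round(2))
# single-camera: fixed psi
o=r.x[:3]
for p,n,b in [(ps,"side",(240,175,90,85)),(pt,"top",(275,150,50,85))]:
    overlay(p,[(world(o,r.x[3],rect(58)),(0,0,255)),(world(o,r.x[3],rect(-10)),(255,0,0))],*b,s,f"pics/{n}2o.png")
E
python3 fit.py
```

```text
[ 5.67177e+02  9.48660e+01  9.25740e+01 -3.90000e-02]
[-0.72 -0.34 -0.53  0.28 -1.01 -0.98  0.01  0.48 -0.5   1.46 -0.26  0.51
  0.27  0.12]
```

View pics/side2o.png

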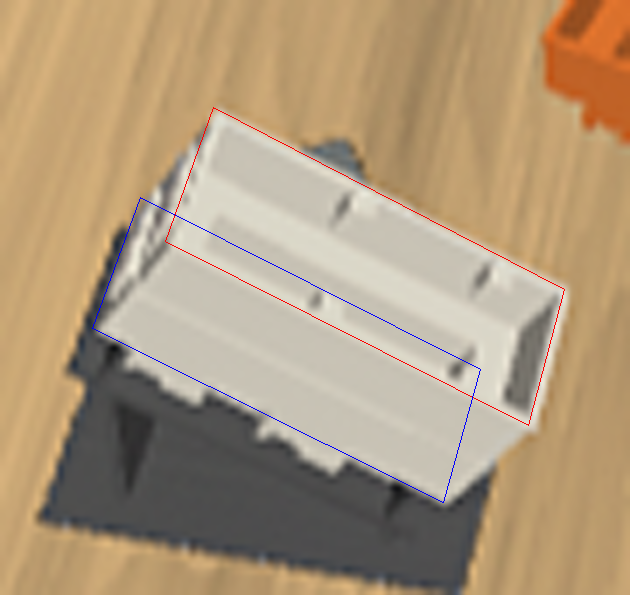

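View pics/top2o.png

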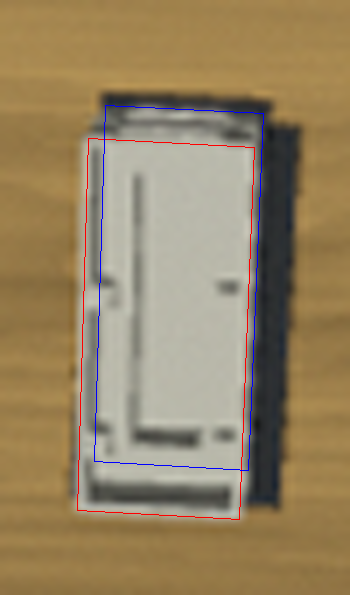

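```bash
cat >> h.py <<'E'
def plan(p,rpy,tp,trpy,n,turn=None):
    """rows from pose to target pose in n rows; turn = rotvec in tool frame override"""
    R0=Ro.from_euler('xyz',rpy); R1=Ro.from_euler('xyz',trpy); p=np.array(p,float);tp=np.array(tp,float)
    rv=(R0.inv()*R1).as_rotvec() if turn is None else np.array(turn,float)
    R=R0; rows=[]
    for i in range(n):
        s=R.inv().apply((tp-p)/(n-i))/30; s=np.round(s,2); r=np.round(rv/n/.08,2)
        p=p+R.apply(s*30); rows.append([s.tolist(),r.tolist()]); R=R*Ro.from_rotvec(r*.08)
    for i in range(0,n,5): print(str(rows[i:i+5]).replace(" ",""))
    print("end",p.round(1),R.as_euler('xyz').round(3)); return p,R.as_euler('xyz')
E
python3 - <<'E'
from h import *
from cell import env
s=env.state(); print(s["t"])
p,r=plan(s["eef_pos"],s["tcp_rot"],[480,-300,225],[3.1416,0,0.2],15)
o=np.array([567.5,94.3,91.5]);psi=-.037
T=world(o,psi,[[0,0,110]])[0]; print(T)
plan(p,r,T,[3.1416,-.5,psi],15)
E
```

```text
1.0
[[[0.82,-0.43,-0.02],[0.0,-0.0,0.09]],[[0.81,-0.44,-0.02],[0.0,-0.0,0.09]],[[0.81,-0.44,-0.02],[0.0,-0.0,0.09]],[[0.81,-0.45,-0.02],[0.0,-0.0,0.09]],[[0.8,-0.46,-0.02],[0.0,-0.0,0.09]]]
[[[0.8,-0.46,-0.02],[0.0,-0.0,0.09]],[[0.8,-0.47,-0.03],[0.0,-0.0,0.09]],[[0.8,-0.47,-0.02],[0.0,-0.0,0.09]],[[0.79,-0.48,-0.03],[0.0,-0.0,0.09]],[[0.79,-0.49,-0.02],[0.0,-0.0,0.09]]]
[[[0.78,-0.49,-0.03],[0.0,-0.0,0.09]],[[0.78,-0.5,-0.02],[0.0,-0.0,0.09]],[[0.78,-0.5,-0.03],[0.0,-0.0,0.09]],[[0.77,-0.51,-0.02],[0.0,-0.0,0.09]],[[0.77,-0.51,-0.03],[0.0,-0.0,0.09]]]
end [ 479.9 -300.   225.1] [ 3.141 -0.     0.197]
[514.79928498  96.25081676 188.03408181]
[[[0.25,-0.85,0.08],[-0.05,0.41,0.19]],[[0.23,-0.85,0.09],[-0.05,0.41,0.19]],[[0.22,-0.86,0.09],[-0.05,0.41,0.19]],[[0.2,-0.86,0.09],[-0.05,0.41,0.19]],[[0.18,-0.86,0.1],[-0.05,0.41,0.19]]]
[[[0.17,-0.87,0.1],[-0.05,0.41,0.19]],[[0.15,-0.87,0.1],[-0.05,0.41,0.19]],[[0.13,-0.87,0.1],[-0.05,0.41,0.19]],[[0.12,-0.87,0.1],[-0.05,0.41,0.19]],[[0.1,-0.88,0.1],[-0.05,0.41,0.19]]]
[[[0.09,-0.88,0.1],[-0.05,0.41,0.19]],[[0.07,-0.88,0.1],[-0.05,0.41,0.19]],[[0.05,-0.88,0.11],[-0.05,0.41,0.19]],[[0.03,-0.88,0.1],[-0.05,0.41,0.19]],[[0.02,-0.88,0.1],[-0.05,0.41,0.19]]]
end [514.8  96.3 188. ] [ 3.139 -0.495 -0.035]
```

Call:
drive_tool(
  increments=[
    [[0.82,-0.43,-0.02],[0,0,0.09]],
    [[0.81,-0.44,-0.02],[0,0,0.09]],
    [[0.81,-0.44,-0.02],[0,0,0.09]],
    [[0.81,-0.45,-0.02],[0,0,0.09]],
    [[0.8,-0.46,-0.02],[0,0,0.09]],
  ],
  jaw=1,
)

```text
t: 1.42
eef_pos: [285.7, -496.6, 217.7]
tcp_rot: [3.141, -0.0, 0.268]
ft_force: [0.5, -0.6, 0.3]
opening: 0.998
```

Call:
drive_tool(
  increments=[
    [[0.8,-0.46,-0.02],[0,0,0.09]],
    [[0.8,-0.47,-0.03],[0,0,0.09]],
    [[0.8,-0.47,-0.02],[0,0,0.09]],
    [[0.79,-0.48,-0.03],[0,0,0.09]],
    [[0.79,-0.49,-0.02],[0,0,0.09]],
  ],
)

```text
t: 1.83
eef_pos: [383.4, -397.7, 221.4]
tcp_rot: [3.141, -0.0, 0.232]
ft_force: [1.0, 0.1, 1.0]
opening: 0.997
```

Call:
drive_tool(
  increments=[
    [[0.78,-0.49,-0.03],[0,0,0.09]],
    [[0.78,-0.5,-0.02],[0,0,0.09]],
    [[0.78,-0.5,-0.03],[0,0,0.09]],
    [[0.77,-0.51,-0.02],[0,0,0.09]],
    [[0.77,-0.51,-0.03],[0,0,0.09]],
  ],
)

```text
t: 2.25
eef_pos: [480.8, -298.9, 225.3]
tcp_rot: [3.141, -0.0, 0.196]
ft_force: [-0.1, 0.0, 0.6]
opening: 1.001
```

Call:
drive_tool(
  increments=[
    [[0.25,-0.85,0.08],[-0.05,0.41,0.19]],
    [[0.23,-0.85,0.09],[-0.05,0.41,0.19]],
    [[0.22,-0.86,0.09],[-0.05,0.41,0.19]],
    [[0.2,-0.86,0.09],[-0.05,0.41,0.19]],
    [[0.18,-0.86,0.1],[-0.05,0.41,0.19]],
  ],
)

```text
t: 2.67
eef_pos: [491.5, -166.7, 212.9]
tcp_rot: [3.128, -0.167, 0.121]
ft_force: [0.1, -0.2, 0.8]
opening: 1.0
```

Call:
drive_tool(
  increments=[
    [[0.17,-0.87,0.1],[-0.05,0.41,0.19]],
    [[0.15,-0.87,0.1],[-0.05,0.41,0.19]],
    [[0.13,-0.87,0.1],[-0.05,0.41,0.19]],
    [[0.12,-0.87,0.1],[-0.05,0.41,0.19]],
    [[0.1,-0.88,0.1],[-0.05,0.41,0.19]],
  ],
)

```text
t: 3.08
eef_pos: [502.9, -34.6, 200.9]
tcp_rot: [3.126, -0.332, 0.045]
ft_force: [1.1, 0.1, 0.3]
opening: 1.001
```

Call:
drive_tool(
  increments=[
    [[0.09,-0.88,0.1],[-0.05,0.41,0.19]],
    [[0.07,-0.88,0.1],[-0.05,0.41,0.19]],
    [[0.05,-0.88,0.11],[-0.05,0.41,0.19]],
    [[0.03,-0.88,0.1],[-0.05,0.41,0.19]],
    [[0.02,-0.88,0.1],[-0.05,0.41,0.19]],
  ],
)

```text
t: 3.5
eef_pos: [513.9, 90.0, 188.7]
tcp_rot: [3.137, -0.486, -0.031]
ft_force: [-0.1, -0.7, 0.1]
opening: 0.999
```

```bash
python3 - <<'E'
from h import *
from cell import env
s=env.state(); print(s["t"],s["eef_pos"],s["tcp_rot"],s["joints"],s["ft_force"])
o=np.array([567.5,94.3,91.5]);psi=-.037
R=axes(psi); 
print("local",R.T@(s["eef_pos"]-o))
p=env.read_camera("side"); cv2.imwrite("pics/s3.png",cv2.resize(p["pixels"][100:300,190:430],None,fx=3,fy=3))
E
```

```text
3.5 [513.91493472  90.04489091 188.68282225] [ 3.13712864 -0.48639697 -0.03077819] [ 0.07502141  0.25975887  2.15096256 -0.21673252  0.25288084  1.87446693] [-0.07950308 -0.71511927  0.14083995]
local [ -0.26307258  -6.23439187 110.882953  ]
```

View pics/s3.png

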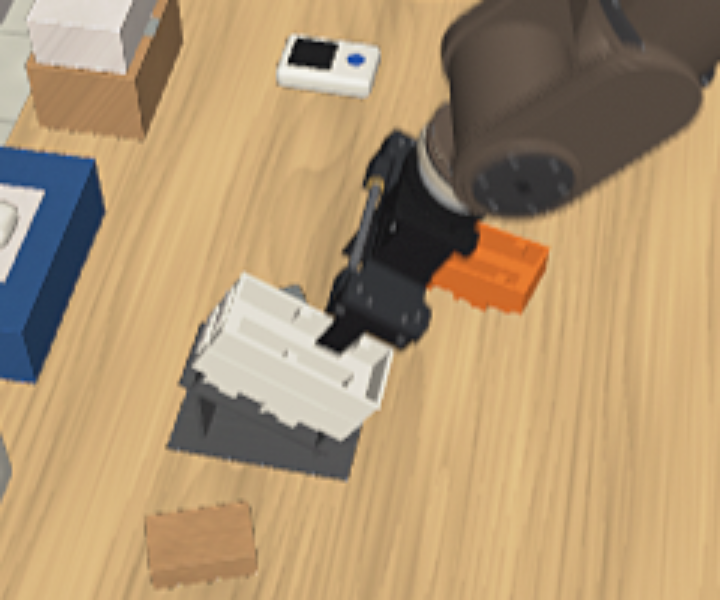

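Call:
drive_tool(
  increments=[
    [[0,0,0],[0,0,0]],
  ],
)

```text
t: 3.63
eef_pos: [513.7, 89.6, 188.4]
tcp_rot: [3.135, -0.484, -0.027]
ft_force: [0.2, -0.4, 0.1]
opening: 0.999
```

```bash
cat > go.py <<'E'
from h import *
from cell import env
import sys
s=env.state()
o=np.array([567.5,94.3,91.5]);psi=-.037
print(s["t"],"local",(axes(psi).T@(s["eef_pos"]-o)).round(1),s["tcp_rot"].round(3),s["joints"].round(2))
x,y,z,n=map(float,sys.argv[1:5])
rpy=[3.1416,-.5,psi]
if len(sys.argv)>5: rpy=Ro.from_matrix(axes(psi)@np.diag([-1.,1,-1])).as_euler('xyz')
plan(s["eef_pos"],s["tcp_rot"],world(o,psi,[[x,y,z]])[0],rpy,int(n))
E
python3 go.py 0 0 60 5
```

```text
3.6333 local [ -0.6  -6.7 110.7] [ 3.135 -0.484 -0.027] [ 0.07  0.26  2.15 -0.21  0.26  1.87]
[[[0.01,-0.05,0.34],[0.0,0.04,0.02]],[[0.01,-0.04,0.34],[0.0,0.04,0.02]],[[0.01,-0.05,0.34],[0.0,0.04,0.02]],[[0.0,-0.04,0.34],[0.0,0.04,0.02]],[[0.01,-0.05,0.33],[0.0,0.04,0.02]]]
end [538.8  95.5 144.2] [ 3.14  -0.5   -0.036]
```

Call:
drive_tool(
  increments=[
    [[0.01,-0.05,0.34],[0,0.04,0.02]],
    [[0.01,-0.05,0.34],[0,0.04,0.02]],
    [[0.01,-0.05,0.34],[0,0.04,0.02]],
    [[0,-0.05,0.34],[0,0.04,0.02]],
    [[0.01,-0.05,0.33],[0,0.04,0.02]],
  ],
)

```text
t: 4.05
eef_pos: [539.8, 93.4, 144.3]
tcp_rot: [3.139, -0.5, -0.039]
ft_force: [0.5, 0.2, 0.1]
opening: 0.998
```

```bash
python3 go.py 0 0 27 4; python3 - <<'E'
from h import *
from cell import env
for n,b in [("side",(200,140,180,140)),("top",(250,130,120,130))]:
    p=env.read_camera(n); a=p["pixels"]; x,y,w,h=b
    cv2.imwrite(f"pics/{n}4.png",cv2.resize(a[y:y+h,x:x+w],None,fx=4,fy=4,interpolation=cv2.INTER_CUBIC))
E
```

```text
4.05 local [ 1.1 -1.9 59.5] [ 3.139 -0.5   -0.039] [ 0.08  0.37  2.15 -0.47  0.13  2.14]
[[[-0.01,-0.02,0.27],[0.01,-0.0,-0.01]],[[-0.01,-0.02,0.27],[0.01,-0.0,-0.01]],[[-0.01,-0.01,0.27],[0.01,-0.0,-0.01]],[[-0.01,-0.02,0.27],[0.01,-0.0,-0.01]]]
end [554.4  94.9 115.3] [ 3.14  -0.5   -0.035]
```

View pics/side4.png

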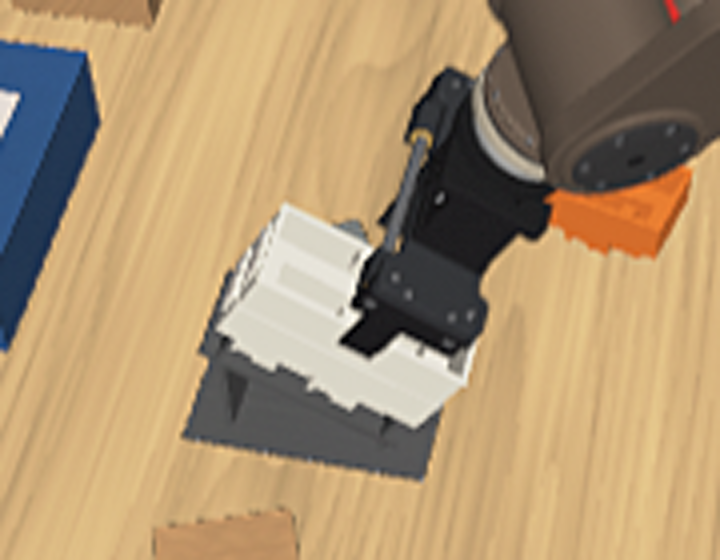

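View pics/top4.png

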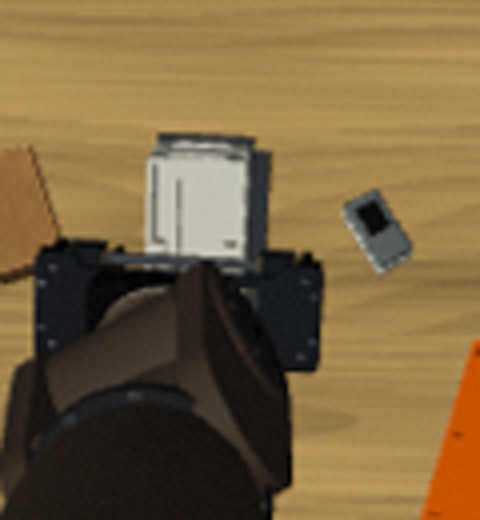

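```bash
python3 go.py 10 0 28 5
```

```text
4.15 local [ 0.5 -1.9 59. ] [ 3.138 -0.499 -0.039] [ 0.08  0.37  2.15 -0.47  0.13  2.14]
[[[0.06,-0.01,0.21],[0.01,0.0,-0.0]],[[0.06,-0.01,0.21],[0.01,0.0,-0.0]],[[0.07,-0.02,0.2],[0.01,0.0,-0.0]],[[0.06,-0.01,0.21],[0.01,0.0,-0.0]],[[0.07,-0.02,0.2],[0.01,0.0,-0.0]]]
end [562.9  94.6 121. ] [-3.141 -0.499 -0.039]
```

Call:
drive_tool(
  increments=[
    [[0.06,-0.02,0.21],[0.01,0,0]],
    [[0.06,-0.02,0.21],[0.01,0,0]],
    [[0.07,-0.02,0.2],[0.01,0,0]],
    [[0.06,-0.02,0.21],[0.01,0,0]],
    [[0.07,-0.02,0.2],[0.01,0,0]],
  ],
)

```text
t: 4.57
eef_pos: [563.2, 96.4, 121.7]
tcp_rot: [-3.14, -0.501, -0.039]
ft_force: [-0.2, -0.0, 0.4]
opening: 1.0
```

```bash
python3 go.py 10 0 28 3;  python3 - <<'E'
from h import *
from cell import env
for n,b in [("side",(200,140,180,140))]:
    p=env.read_camera(n); a=p["pixels"]; x,y,w,h=b
    cv2.imwrite(f"pics/{n}5.png",cv2.resize(a[y:y+h,x:x+w],None,fx=4,fy=4,interpolation=cv2.INTER_CUBIC))
E
```

```text
4.5667 local [10.7  2.  28.6] [-3.14  -0.501 -0.039] [ 0.08  0.44  2.12 -0.59  0.1   2.26]
[[[-0.01,0.02,0.01],[-0.0,-0.0,-0.01]],[[-0.01,0.02,0.0],[-0.0,-0.0,-0.01]],[[-0.0,0.03,0.01],[-0.0,-0.0,-0.01]]]
end [562.9  94.3 120.9] [-3.141 -0.501 -0.037]
```

View pics/side5.png

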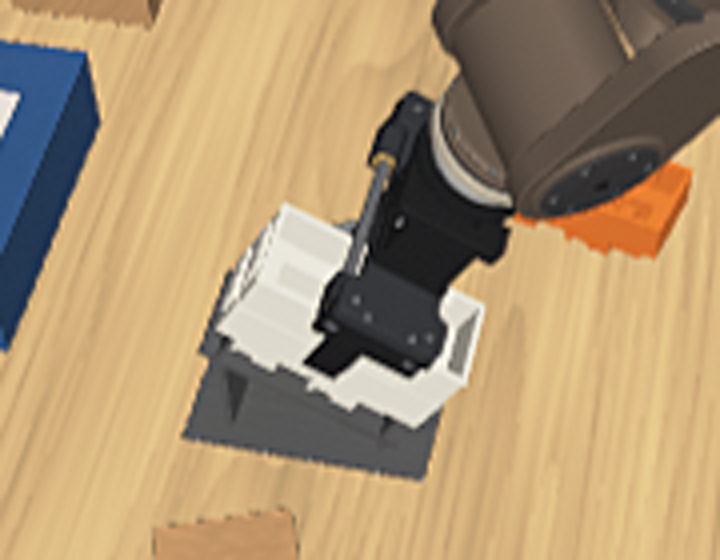

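Call:
drive_tool(
  increments=[
    [[0,0.04,-0.04],[0,0,0]],
    [[0,0.03,-0.04],[0,0,0]],
  ],
)

```text
t: 4.78
eef_pos: [561.3, 94.4, 124.0]
tcp_rot: [-3.14, -0.5, -0.039]
ft_force: [0.5, -0.2, -0.5]
opening: 1.0
```

Call:
drive_tool(
  increments=[
    [[0,0,0],[0,0,0]],
    [[0,0,0],[0,0,0]],
    [[0,0,0],[0,0,0]],
    [[0,0,0],[0,0,0]],
    [[0,0,0],[0,0,0]],
  ],
  jaw=-1,
)

```text
t: 5.2
eef_pos: [561.4, 94.5, 124.1]
tcp_rot: [-3.139, -0.5, -0.039]
ft_force: [-0.5, -2.4, -0.8]
opening: 0.707
```

Call:
drive_tool(
  increments=[
    [[0,0,0],[0,0,0]],
    [[0,0,0],[0,0,0]],
    [[0,0,0],[0,0,0]],
  ],
)

```text
t: 5.45
eef_pos: [561.3, 94.4, 124.0]
tcp_rot: [-3.14, -0.5, -0.039]
ft_force: [-2.5, -1.4, 2.8]
opening: 0.673
```

```bash
python3 go.py 10 0 60 5
```

```text
5.45 local [10.2 -0.1 31.5] [-3.14  -0.5   -0.039] [ 0.08  0.43  2.12 -0.55  0.1   2.22]
[[[-0.0,-0.0,-0.19],[-0.0,-0.0,-0.01]],[[-0.0,-0.0,-0.19],[-0.0,-0.0,-0.01]],[[-0.0,-0.0,-0.19],[-0.0,-0.0,-0.01]],[[-0.0,-0.0,-0.19],[-0.0,-0.0,-0.01]],[[-0.01,-0.0,-0.19],[-0.0,-0.0,-0.01]]]
end [547.4  94.9 148.9] [ 3.141 -0.5   -0.035]
```

Call:
drive_tool(
  increments=[
    [[0,0,-0.15],[0,0,0]],
    [[0,0,-0.2],[0,0,0]],
    [[0,0,-0.2],[0,0,0]],
    [[0,0,-0.3],[0,0,0]],
    [[0,0,-0.3],[0,0,0]],
  ],
)

```text
t: 5.87
eef_pos: [544.4, 95.1, 154.0]
tcp_rot: [-3.139, -0.499, -0.039]
ft_force: [-0.0, -0.4, -2.1]
opening: 0.672
```

Call:
drive_tool(
  increments=[
    [[0,0,-0.4],[0,0,0]],
    [[0,0,-0.5],[0,0,0]],
    [[0,0,-0.5],[0,0,0]],
    [[0,0,-0.5],[0,0,0]],
    [[0,0,-0.4],[0,0,0]],
  ],
)

```text
t: 6.28
eef_pos: [511.1, 96.3, 215.3]
tcp_rot: [-3.139, -0.5, -0.039]
ft_force: [1.0, 0.5, -2.6]
opening: 0.668
```

```bash
python3 go.py 10 0 150 5;  python3 - <<'E'
from h import *
from cell import env
import pickle
for n,b in [("side",(200,110,180,140)),("top",(250,130,120,130))]:
    p=env.read_camera(n); pickle.dump(p,open(n+"6.pkl","wb")); a=p["pixels"]; x,y,w,h=b
    cv2.imwrite(f"pics/{n}6.png",cv2.resize(a[y:y+h,x:x+w],None,fx=4,fy=4,interpolation=cv2.INTER_CUBIC))
    for t in ["lower_tray","lower_rim","lug_place","upper_band","upper_tray"]:
        print(t,[(d["point"],d["score"]) for d in env.tip_of(t,p)][:3])
E
```

```text
6.2833 local [ 9.800e+00 -1.000e-01  1.357e+02] [-3.139 -0.5   -0.039] [ 0.09  0.21  2.13 -0.2   0.31  1.87]
[[[0.0,-0.0,-0.1],[-0.0,0.0,-0.01]],[[0.0,-0.0,-0.09],[-0.0,0.0,-0.01]],[[0.0,-0.0,-0.1],[-0.0,0.0,-0.01]],[[0.0,-0.0,-0.09],[-0.0,0.0,-0.01]],[[0.0,-0.0,-0.1],[-0.0,0.0,-0.01]]]
end [504.2  96.6 228. ] [-3.142 -0.5   -0.035]
lower_tray [([580.5, 93.5, 61.7], 0.66), ([333.6, 351.9, -0.1], 0.65), ([635.1, 88.2, 129.7], 0.43)]
lower_rim [([556.9, 91.3, 109.8], 0.97), ([515.5, 95.0, 180.3], 0.74)]
lug_place [([539.6, 100.1, 102.7], 0.7)]
upper_band [([425.8, -116.5, 40.4], 0.96), ([494.2, 99.7, 215.3], 0.94), ([673.5, 461.8, -1.7], 0.64)]
upper_tray [([517.6, 96.9, 181.2], 0.69), ([428.3, -112.1, 0.9], 0.61), ([537.8, 98.4, 101.7], 0.27)]
lower_tray [([580.6, 93.6, 61.1], 0.55)]
lower_rim [([550.9, 91.8, 108.1], 0.78)]
lug_place [([540.7, 92.7, 102.3], 0.76)]
upper_band [([427.8, -119.3, 43.6], 0.6), ([497.2, 95.2, 217.9], 0.58)]
upper_tray [([519.4, 99.4, 175.4], 0.93), ([427.9, -111.8, 1.4], 0.73), ([539.3, 91.4, 100.6], 0.55)]
```

View pics/side6.png

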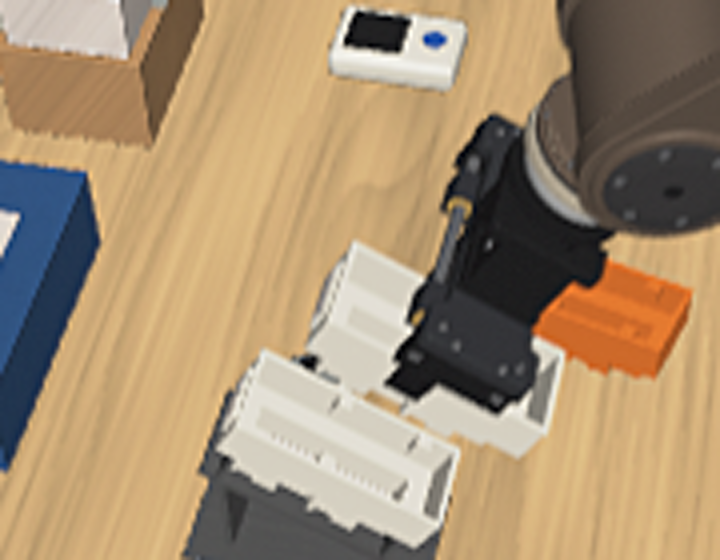

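View pics/top6.png

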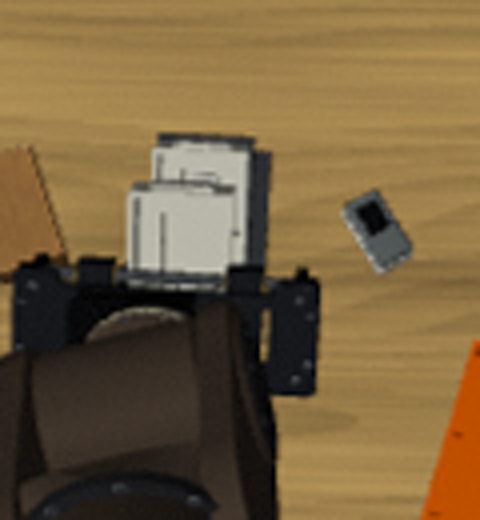

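```bash
cat > ov.py <<'E'
from h import *
import pickle
o=np.array([567.5,94.3,91.5]);psi=-.037
def lug(x,sy,z=58): 
    return [[x-5,sy*32,z],[x+5,sy*32,z],[x+5,sy*20,z],[x-5,sy*20,z]]
for n,b in [("side",(245,160,105,95)),("top",(275,155,50,50))]:
    p=pickle.load(open(n+"6.pkl","rb"))
    ol=world(o,psi,[[0,0,-34]])[0]; ou=world(o,psi,[[-.4,0,104.2]])[0]
    overlay(p,[],*b,6 if n=="side" else 10,f"pics/{n}7.png")
    overlay(p,[(world(ol,psi,rect(58)),(0,0,255)),(world(ou,psi,rect(58)),(255,0,0)),(world(ol,psi,rect(24)),(0,160,255)),(world(ou,psi,rect(24)),(255,0,160))],*b,6 if n=="side" else 10,f"pics/{n}7o.png")
E
python3 ov.py
```

```text
(no output)
```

View pics/side7o.png

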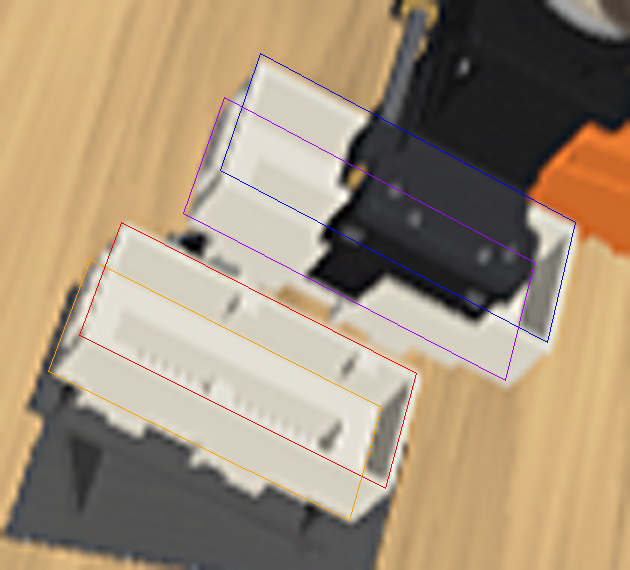

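View pics/side7.png

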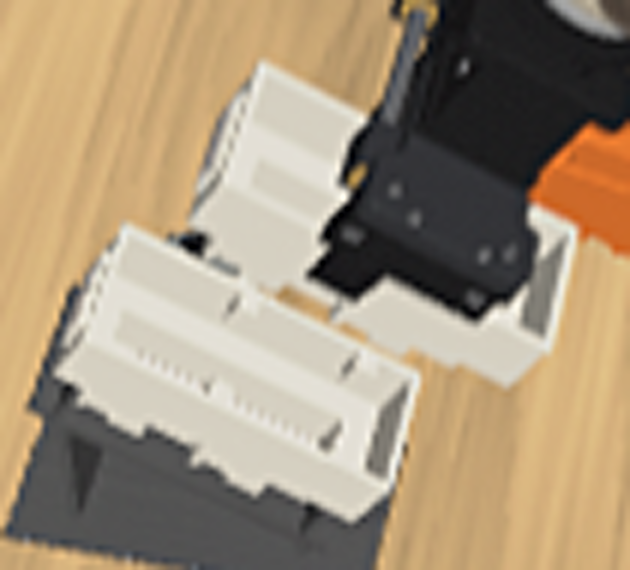

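View pics/top7o.png

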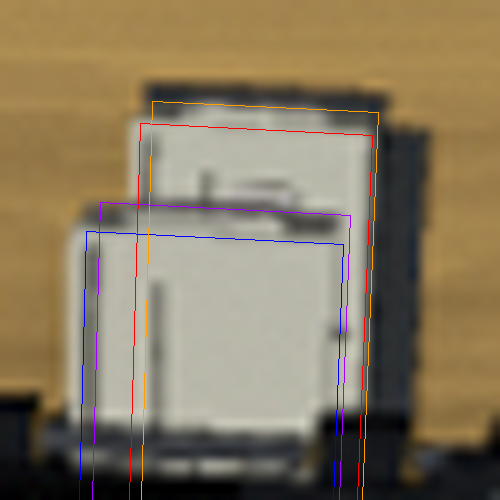

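```bash
cat > ov2.py <<'E'
from h import *
import pickle
o=np.array([567.5,94.3,91.5]);psi=-.037
def lug(x,sy,z=58): 
    return np.array([[x-5,sy*29,z],[x+5,sy*29,z],[x+5,sy*20,z],[x-5,sy*20,z]])
p=pickle.load(open("side6.pkl","rb"))
p["cx"]+=.5; p["cy"]+=.7
ol=world(o,psi,[[0,0,-34]])[0]
ps=[(world(ol,psi,rect(58)),(0,0,255)),(world(ol,psi,rect(58,72,29)),(0,0,255))]
for d,c in [(0,(255,0,0))]:
    for x in (-48,12):
        for sy in (1,-1): ps.append((world(ol,psi,lug(x+d,sy)),c))
b=(250,185,70,65)
overlay(p,ps,*b,10,"pics/lug_o.png"); overlay(p,[],*b,10,"pics/lug.png")
E
python3 ov2.py
```

View pics/lug_o.png

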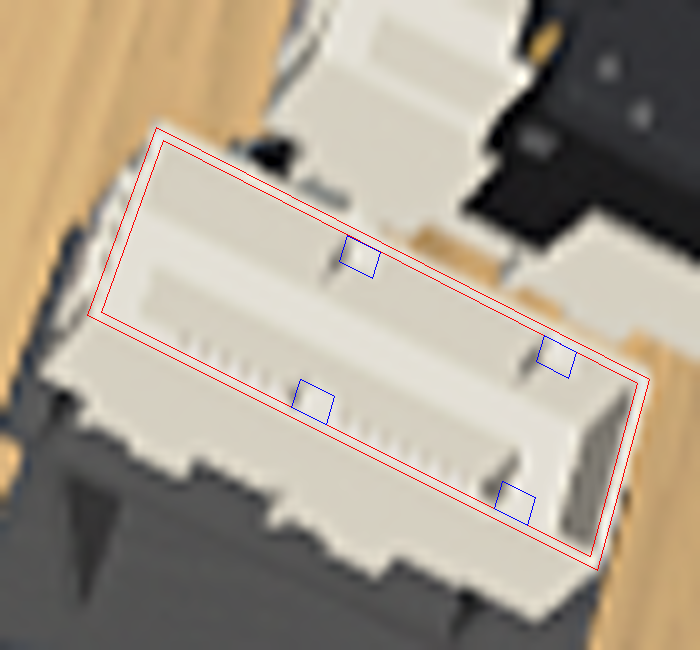

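View pics/lug.png

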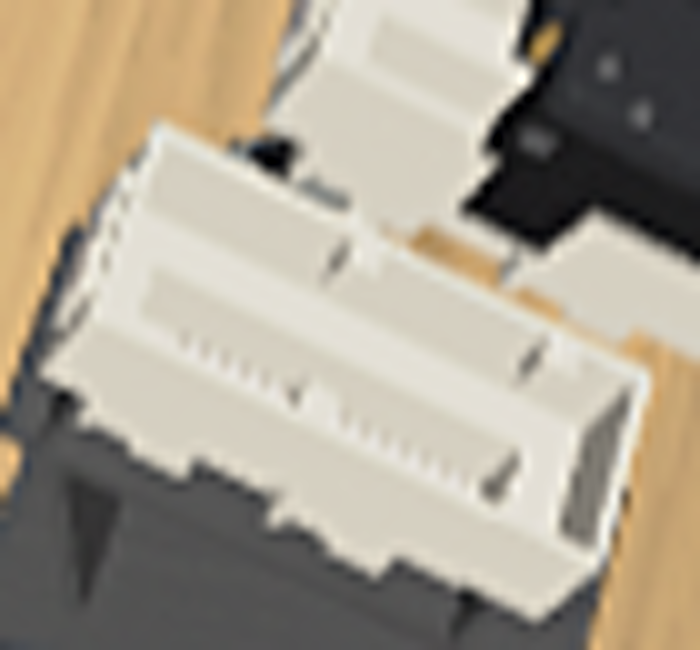

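Call:
drive_tool(
  increments=[
    [[0,0,0],[0,0,-0.4]],
    [[0,0,0],[0,0,-0.8]],
    [[0,0,0],[0,0,-1]],
    [[0,0,0],[0,0,-1]],
    [[0,0,0],[0,0,-1]],
  ],
)

```text
t: 7.3
eef_pos: [511.8, 96.2, 214.7]
tcp_rot: [2.963, -0.47, 0.344]
ft_force: [-0.1, 0.3, -3.1]
opening: 0.673
```

Call:
drive_tool(
  increments=[
    [[0,0,0],[0,0,-1]],
    [[0,0,0],[0,0,-1]],
    [[0,0,0],[0,0,-1]],
    [[0,0,0],[0,0,-1]],
    [[0,0,0],[0,0,-1]],
  ],
)

```text
t: 7.72
eef_pos: [511.8, 96.2, 214.7]
tcp_rot: [2.79, -0.363, 0.766]
ft_force: [0.6, -1.1, -2.5]
opening: 0.673
```

```bash
python3 go.py 10 0 138 5 t
```

```text
7.7167 local [ 1.020e+01 -1.000e-01  1.348e+02] [ 2.79  -0.363  0.766] [ 0.09  0.21  2.13 -0.2   0.31  1.13]
[[[-0.0,-0.0,-0.02],[0.0,-0.0,-6.01]],[[0.0,-0.0,-0.02],[0.0,-0.0,-6.01]],[[0.0,-0.0,-0.02],[0.0,-0.0,-6.01]],[[0.0,-0.0,-0.02],[0.0,-0.0,-6.01]],[[0.01,0.0,-0.03],[0.0,-0.0,-6.01]]]
end [510.   96.4 217.5] [3.141 0.5   3.105]
```

Rotation goes as expected; remaining about 30 rows at full scale.

Call:
drive_tool(
  increments=[
    [[0,0,0],[0,0,-1]],
    [[0,0,0],[0,0,-1]],
    [[0,0,0],[0,0,-1]],
    [[0,0,0],[0,0,-1]],
    [[0,0,0],[0,0,-1]],
  ],
)

```text
t: 8.13
eef_pos: [511.8, 96.2, 214.7]
tcp_rot: [2.681, -0.203, 1.149]
ft_force: [-0.5, 0.6, -1.9]
opening: 0.674
```

Call:
drive_tool(
  increments=[
    [[0,0,0],[0,0,-1]],
    [[0,0,0],[0,0,-1]],
    [[0,0,0],[0,0,-1]],
    [[0,0,0],[0,0,-1]],
    [[0,0,0],[0,0,-1]],
  ],
)

```text
t: 8.55
eef_pos: [511.9, 96.2, 214.7]
tcp_rot: [2.642, -0.017, 1.505]
ft_force: [0.1, 0.5, -2.3]
opening: 0.671
```

Call:
drive_tool(
  increments=[
    [[0,0,0],[0,0,-1]],
    [[0,0,0],[0,0,-1]],
    [[0,0,0],[0,0,-1]],
    [[0,0,0],[0,0,-1]],
    [[0,0,0],[0,0,-1]],
  ],
)

```text
t: 8.97
eef_pos: [511.8, 96.2, 214.7]
tcp_rot: [2.67, 0.172, 1.86]
ft_force: [0.6, 0.5, -2.3]
opening: 0.67
```

Call:
drive_tool(
  increments=[
    [[0,0,0],[0,0,-1]],
    [[0,0,0],[0,0,-1]],
    [[0,0,0],[0,0,-1]],
    [[0,0,0],[0,0,-1]],
    [[0,0,0],[0,0,-1]],
  ],
)

```text
t: 9.38
eef_pos: [511.8, 96.2, 214.7]
tcp_rot: [2.766, 0.339, 2.236]
ft_force: [0.1, -0.3, -2.0]
opening: 0.673
```

Call:
drive_tool(
  increments=[
    [[0,0,0],[0,0,-1]],
    [[0,0,0],[0,0,-1]],
    [[0,0,0],[0,0,-1]],
    [[0,0,0],[0,0,-1]],
    [[0,0,0],[0,0,-1]],
  ],
)

```text
t: 9.8
eef_pos: [511.8, 96.2, 214.7]
tcp_rot: [2.929, 0.456, 2.652]
ft_force: [-0.5, 0.1, -2.2]
opening: 0.673
```

```bash
python3 go.py -20 0 90 10 t
```

```text
9.8 local [ 1.020e+01 -1.000e-01  1.348e+02] [2.929 0.456 2.652] [ 0.09  0.21  2.13 -0.2   0.31 -0.87]
[[[0.09,-0.04,0.15],[0.0,-0.0,-0.5]],[[0.09,-0.04,0.15],[0.0,-0.0,-0.5]],[[0.1,-0.03,0.15],[0.0,-0.0,-0.5]],[[0.1,-0.03,0.15],[0.0,-0.0,-0.5]],[[0.1,-0.02,0.15],[0.0,-0.0,-0.5]]]
[[[0.1,-0.02,0.15],[0.0,-0.0,-0.5]],[[0.1,-0.02,0.15],[0.0,-0.0,-0.5]],[[0.1,-0.01,0.15],[0.0,-0.0,-0.5]],[[0.1,-0.01,0.15],[0.0,-0.0,-0.5]],[[0.09,-0.0,0.14],[0.0,-0.0,-0.5]]]
end [506.9  96.5 161. ] [3.139 0.5   3.1  ]
```

Call:
drive_tool(
  increments=[
    [[0.09,-0.04,0.15],[0,0,-0.5]],
    [[0.09,-0.04,0.15],[0,0,-0.5]],
    [[0.1,-0.03,0.15],[0,0,-0.5]],
    [[0.1,-0.03,0.15],[0,0,-0.5]],
    [[0.1,-0.02,0.15],[0,0,-0.5]],
  ],
)

```text
t: 10.22
eef_pos: [509.2, 96.4, 187.3]
tcp_rot: [3.03, 0.489, 2.873]
ft_force: [-0.1, 0.3, -3.0]
opening: 0.672
```

Call:
drive_tool(
  increments=[
    [[0.1,-0.02,0.15],[0,0,-0.5]],
    [[0.1,-0.02,0.15],[0,0,-0.5]],
    [[0.1,-0.01,0.15],[0,0,-0.5]],
    [[0.1,-0.01,0.15],[0,0,-0.5]],
    [[0.1,0,0.14],[0,0,-0.5]],
  ],
)

```text
t: 10.63
eef_pos: [506.6, 96.8, 160.4]
tcp_rot: [3.138, 0.5, 3.1]
ft_force: [1.5, -0.4, -2.1]
opening: 0.676
```

```bash
python3 go.py -20 0 70 5 t;  python3 - <<'E'
from h import *
from cell import env
import pickle
o=np.array([567.5,94.3,91.5]);psi=-.037
s=env.state(); l=axes(psi).T@(s["eef_pos"]-o)
ol=world(o,psi,[[0,0,-34]])[0]; ou=world(o,psi,[l+[10,0,-31.5]])[0]
for n,b in [("side",(240,150,100,95)),("top",(265,140,70,80))]:
    p=env.read_camera(n); pickle.dump(p,open(n+"8.pkl","wb"))
    overlay(p,[(world(ol,psi,rect(58)),(0,0,255)),(world(ou,psi,rect(58)),(255,0,0)),(world(ou,psi,rect(24)),(255,0,160))],*b,6,f"pics/{n}8o.png")
    overlay(p,[],*b,6,f"pics/{n}8.png")
    for t in ["upper_band","upper_tray","upper_card","notches","lower_rim","lug_place"]:
        print(t,[((axes(psi).T@(np.array(d["point"])-ol)).round(1).tolist(),d["score"]) for d in env.tip_of(t,p)][:3])
E
```

```text
10.6333 local [-20.5   0.2  89.7] [3.138 0.5   3.1  ] [ 0.09  0.31  2.21 -0.43  0.15 -1.03]
[[[-0.0,-0.0,0.13],[0.0,0.0,-0.01]],[[-0.0,-0.0,0.13],[0.0,0.0,-0.01]],[[-0.01,-0.0,0.13],[0.0,0.0,-0.01]],[[-0.0,-0.0,0.13],[0.0,0.0,-0.01]],[[-0.01,-0.01,0.14],[0.0,0.0,-0.01]]]
end [516.6  96.1 143.3] [3.14  0.5   3.105]
upper_band [([-10.4, 0.4, 134.2], 0.73)]
upper_tray [([-160.6, -214.1, 15.0], 0.67), ([-11.1, -0.9, 90.2], 0.57)]
upper_card [([-87.3, 4.1, 134.6], 0.97)]
notches [([-144.1, -220.1, 6.3], 0.7), ([-26.2, -3.0, 93.8], 0.61), ([76.5, 0.1, 33.0], 0.37)]
lower_rim [([-1.5, -2.0, 59.1], 0.72)]
lug_place [([-19.3, 3.1, 55.9], 0.69)]
upper_band [([-8.8, -0.9, 132.7], 0.92), ([-135.2, -213.3, 53.1], 0.67)]
upper_tray [([-158.6, -215.5, 17.1], 0.91), ([-6.9, 1.8, 93.1], 0.77)]
upper_card [([-69.7, -232.6, 16.4], 0.76)]
notches [([-143.7, -221.1, 4.5], 0.96), ([-27.1, -1.3, 92.7], 0.75)]
lower_rim [([-6.1, -1.1, 57.0], 0.77)]
lug_place [([-22.3, -3.6, 58.0], 0.55)]
```

View pics/side8o.png

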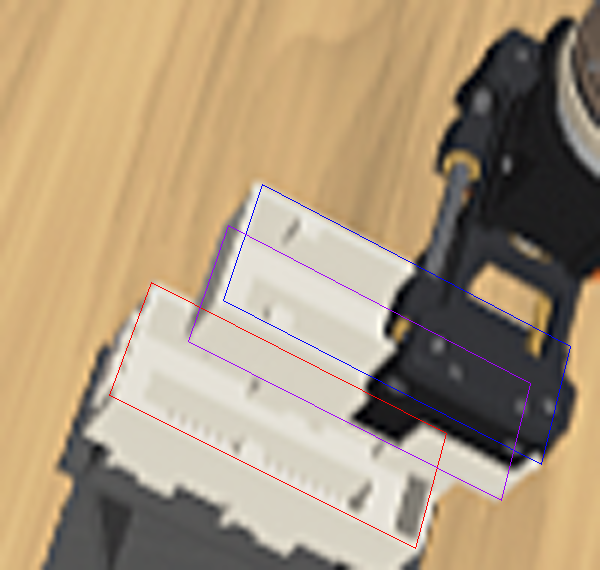

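View pics/top8o.png

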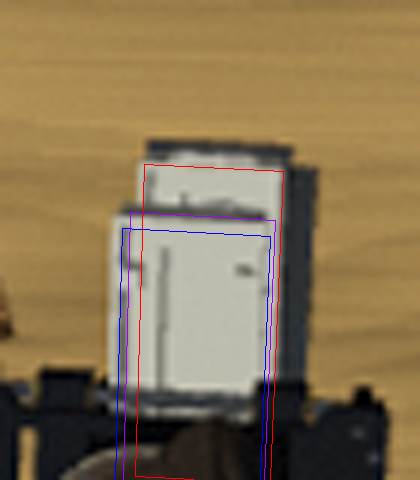

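Call:
drive_tool(
  increments=[
    [[0.01,0,0.2],[0,0,0]],
    [[0.01,0,0.2],[0,0,0]],
    [[0.01,0,0.2],[0,0,0]],
    [[0.01,0,0.15],[0,0,0]],
    [[0.01,0,0.1],[0,0,0]],
  ],
)

```text
t: 11.75
eef_pos: [517.7, 96.3, 137.6]
tcp_rot: [3.136, 0.5, 3.096]
ft_force: [-0.4, -0.7, -2.3]
opening: 0.674
```

```bash
python3 go.py -22 0 58 2 t
```

```text
11.75 local [-21.7   0.2  64.3] [3.136 0.5   3.096] [ 0.09  0.36  2.21 -0.67  0.1  -0.78]
[[[0.01,-0.0,0.11],[0.01,0.0,-0.05]],[[0.0,-0.01,0.1],[0.01,0.0,-0.05]]]
end [520.4  95.9 131.9] [-3.141  0.5    3.105]
```

Call:
drive_tool(
  increments=[
    [[0,0,0.06],[0.01,0,-0.05]],
    [[0,0,0.06],[0.01,0,-0.05]],
    [[0,0,0.05],[0,0,0]],
    [[0,0,0],[0,0,0]],
  ],
)

```text
t: 12.08
eef_pos: [520.1, 96.3, 133.3]
tcp_rot: [-3.141, 0.5, 3.105]
ft_force: [-0.4, -0.1, -1.7]
opening: 0.676
```

Call:
drive_tool(
  increments=[
    [[0,0,0.05],[0,0,0]],
    [[0,0,0.05],[0,0,0]],
    [[0,0,0],[0,0,0]],
  ],
)

```text
t: 12.33
eef_pos: [521.5, 96.2, 130.7]
tcp_rot: [-3.141, 0.5, 3.105]
ft_force: [0.4, 0.2, -1.8]
opening: 0.672
```

```bash
python3 go.py -22 0 55 2 t
```

```text
12.3333 local [-21.6   0.2  56.5] [-3.141  0.5    3.105] [ 0.09  0.38  2.2  -0.81  0.08 -0.65]
[[[0.01,-0.0,0.03],[-0.0,0.0,0.0]],[[0.0,-0.01,0.02],[-0.0,0.0,0.0]]]
end [521.9  95.9 129.3] [-3.141  0.5    3.105]
```

Call:
drive_tool(
  increments=[
    [[0,0,0.04],[0,0,0]],
    [[0,0,0],[0,0,0]],
  ],
)

```text
t: 12.5
eef_pos: [522.0, 96.2, 130.0]
tcp_rot: [-3.141, 0.501, 3.105]
ft_force: [-2.7, 0.8, 0.5]
opening: 0.668
```

Call:
drive_tool(
  increments=[
    [[0,0,0.04],[0,0,0]],
    [[0,0,0],[0,0,0]],
  ],
)

```text
t: 12.67
eef_pos: [522.1, 96.1, 129.5]
tcp_rot: [-3.141, 0.501, 3.105]
ft_force: [-12.2, -1.4, 15.7]
opening: 0.675
```

```bash
python3 go.py -22 0 54 2 t; python3 -c "
from cell import env;s=env.state();print(s['ft_force'],s['moment'])"
```

```text
12.6667 local [-21.7   0.1  55.1] [-3.141  0.501  3.105] [ 0.09  0.38  2.21 -0.85  0.08 -0.61]
[[[0.01,-0.0,0.02],[-0.0,0.01,0.0]],[[0.0,-0.0,0.02],[-0.0,0.01,0.0]]]
end [522.4  96.1 128.3] [-3.141  0.5    3.105]
[-12.23417233  -1.38506563  15.68962322] [0.11425691 0.69157103 0.11013808]
```

Call:
drive_tool(
  increments=[
    [[0,0,-0.015],[0,0,0]],
    [[0,0,0],[0,0,0]],
  ],
)

```text
t: 12.83
eef_pos: [522.1, 96.1, 129.7]
tcp_rot: [-3.141, 0.501, 3.105]
ft_force: [-7.2, -0.8, 8.1]
opening: 0.674
```

Call:
drive_tool(
  increments=[
    [[-0.06,0,0],[0,0,0]],
    [[0,0,0],[0,0,0]],
  ],
)

```text
t: 13.0
eef_pos: [522.3, 96.0, 129.8]
tcp_rot: [-3.14, 0.498, 3.106]
ft_force: [-14.0, 1.6, 8.2]
opening: 0.674
```

Call:
drive_tool(
  increments=[
    [[-0.06,0,0],[0,0,0]],
    [[0,0,0],[0,0,0]],
  ],
)

```text
t: 13.17
eef_pos: [523.5, 95.9, 130.5]
tcp_rot: [-3.139, 0.497, 3.105]
ft_force: [-15.9, 1.9, 8.5]
opening: 0.67
```

```bash
cat > st.py <<'E'
from h import *
from cell import env
s=env.state();A=axes(-.037);o=np.array([567.5,94.3,91.5])
print(round(s["t"],2),"local",(A.T@(s["eef_pos"]-o)).round(2),"F",(A.T@s["ft_force"]).round(1),"M",(A.T@s["moment"]).round(2),s["tcp_rot"].round(3),s["joints"][3:].round(2))
E
python3 st.py
```

```text
13.17 local [-19.95  -0.06  55.28] F [-10.    1.3  15.1] M [0.49 1.93 0.01] [-3.139  0.497  3.105] [-0.76  0.09 -0.7 ]
```

Call:
drive_tool(
  increments=[
    [[-0.06,0,0],[0,0,0]],
    [[0,0,0],[0,0,0]],
  ],
)

```text
t: 13.33
eef_pos: [525.2, 95.7, 131.2]
tcp_rot: [-3.139, 0.497, 3.105]
ft_force: [-12.5, 0.9, 5.3]
opening: 0.669
```

```bash
python3 st.py
```

```text
13.33 local [-18.09  -0.17  55.18] F [-8.5  0.4 10.6] M [ 0.15  1.79 -0.01] [-3.139  0.497  3.105] [-0.72  0.09 -0.74]
```

Call:
drive_tool(
  increments=[
    [[-0.06,0,0],[0,0,0]],
    [[0,0,0],[0,0,0]],
  ],
)

```text
t: 13.5
eef_pos: [528.3, 95.9, 132.6]
tcp_rot: [-3.141, 0.5, 3.105]
ft_force: [0.1, 0.6, -2.5]
opening: 0.676
```

```bash
python3 st.py
```

```text
13.5 local [-14.7    0.16  54.87] F [-1.1  0.6 -2.2] M [ 0.06  0.4  -0.02] [-3.141  0.5    3.105] [-0.69  0.09 -0.77]
```

Call:
drive_tool(
  increments=[
    [[0,0,0.04],[0,0,0]],
    [[0,0,0],[0,0,0]],
  ],
)

```text
t: 13.67
eef_pos: [529.5, 95.9, 131.4]
tcp_rot: [-3.141, 0.501, 3.105]
ft_force: [-0.6, 0.4, -2.3]
opening: 0.669
```

```bash
python3 st.py
```

```text
13.67 local [-14.21   0.18  53.29] F [-1.7  0.3 -1.7] M [ 0.06  0.37 -0.03] [-3.141  0.501  3.105] [-0.71  0.09 -0.75]
```

Call:
drive_tool(
  increments=[
    [[0,0,0.03],[0,0,0]],
    [[0,0,0],[0,0,0]],
  ],
)

```text
t: 13.83
eef_pos: [529.8, 95.8, 130.6]
tcp_rot: [-3.141, 0.5, 3.105]
ft_force: [-0.1, -0.5, -2.6]
opening: 0.669
```

```bash
python3 st.py
```

```text
13.83 local [-14.36   0.12  52.37] F [-1.3 -0.5 -2.2] M [ 0.07  0.36 -0.06] [-3.141  0.5    3.105] [-0.72  0.09 -0.74]
```

Call:
drive_tool(
  increments=[
    [[0,0,0.035],[0,0,0]],
    [[0,0,0],[0,0,0]],
  ],
)

```text
t: 14.0
eef_pos: [530.3, 95.8, 129.7]
tcp_rot: [-3.141, 0.5, 3.105]
ft_force: [0.3, 0.2, -2.5]
opening: 0.672
```

```bash
python3 st.py
```

```text
14.0 local [-14.42   0.14  51.35] F [-1.   0.2 -2.3] M [ 0.09  0.42 -0.09] [-3.141  0.5    3.105] [-0.74  0.09 -0.72]
```

Call:
drive_tool(
  increments=[
    [[0,0,0.035],[0,0,0]],
    [[0,0,0],[0,0,0]],
  ],
)

```text
t: 14.17
eef_pos: [530.7, 95.8, 128.9]
tcp_rot: [-3.141, 0.5, 3.105]
ft_force: [-1.3, -0.5, -1.6]
opening: 0.671
```

```bash
python3 st.py
```

```text
14.17 local [-14.38   0.17  50.52] F [-1.9 -0.5 -0.8] M [ 0.02  0.35 -0.07] [-3.141  0.5    3.105] [-0.76  0.09 -0.71]
```

Call:
drive_tool(
  increments=[
    [[0,0,0.02],[0,0,0]],
    [[0,0,0],[0,0,0]],
  ],
)

```text
t: 14.33
eef_pos: [530.8, 95.9, 128.8]
tcp_rot: [-3.141, 0.501, 3.105]
ft_force: [-6.2, 1.0, 8.0]
opening: 0.675
```

```bash
python3 st.py
```

```text
14.33 local [-14.36   0.2   50.35] F [-1.6  0.7 10. ] M [ 0.26  0.54 -0.05] [-3.141  0.501  3.105] [-0.76  0.09 -0.7 ]
```

Call:
drive_tool(
  increments=[
    [[0,0,0.015],[0,0,0]],
    [[0,0,0],[0,0,0]],
  ],
)

```text
t: 14.5
eef_pos: [530.8, 95.9, 128.7]
tcp_rot: [-3.141, 0.501, 3.105]
ft_force: [-10.3, -0.3, 12.7]
opening: 0.672
```

```bash
python3 st.py
```

```text
14.5 local [-14.37   0.23  50.28] F [-2.9 -0.6 16.1] M [ 0.28  0.68 -0.08] [-3.141  0.501  3.105] [-0.77  0.09 -0.69]
```

Call:
drive_tool(
  increments=[
    [[0,0,-0.02],[0,0,0]],
    [[-0.08,0,0],[0,0,0]],
    [[0,0,0],[0,0,0]],
  ],
)

```text
t: 14.75
eef_pos: [531.5, 95.7, 129.3]
tcp_rot: [-3.14, 0.498, 3.105]
ft_force: [-11.6, 1.6, 4.8]
opening: 0.671
```

```bash
python3 st.py
```

```text
14.75 local [-13.48   0.07  50.4 ] F [-7.9  1.1  9.8] M [ 0.54  1.5  -0.15] [-3.14   0.498  3.105] [-0.71  0.09 -0.75]
```

Call:
drive_tool(
  increments=[
    [[0.05,0,0],[0,0,0]],
    [[0,0,0],[0,0,0]],
  ],
)

```text
t: 14.92
eef_pos: [531.3, 95.8, 129.2]
tcp_rot: [-3.141, 0.5, 3.105]
ft_force: [-6.8, 0.1, 4.9]
opening: 0.673
```

```bash
python3 st.py; python3 - <<'E'
from h import *
from cell import env
o=np.array([567.5,94.3,91.5]);psi=-.037
p=env.read_camera("side")
ol=world(o,psi,[[0,0,-34]])[0]
overlay(p,[],240,150,100,95,6,"pics/side9.png")
E
```

```text
14.92 local [-13.69   0.12  50.41] F [-3.6 -0.2  7.6] M [ 0.18  0.69 -0.09] [-3.141  0.5    3.105] [-0.74  0.09 -0.72]
```

View pics/side9.png

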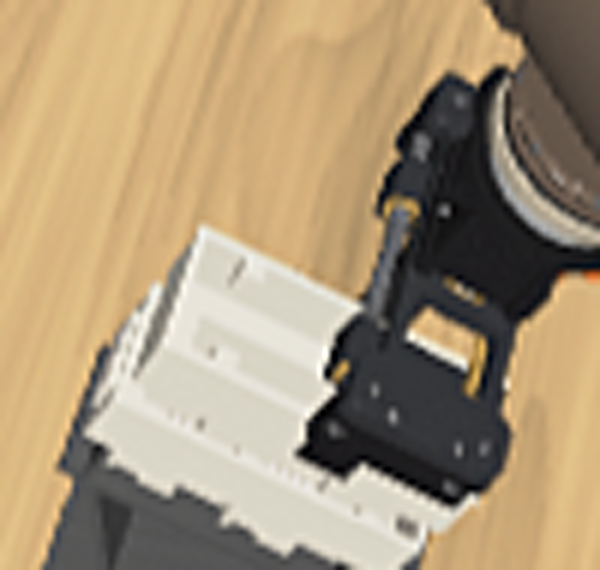

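Call:
drive_tool(
  increments=[
    [[0,0,0],[0,0,0]],
    [[0,0,0],[0,0,0]],
    [[0,0,0],[0,0,0]],
    [[0,0,0],[0,0,0]],
    [[0,0,0],[0,0,0]],
  ],
  jaw=1,
)

```text
t: 15.38
eef_pos: [531.8, 95.8, 128.9]
tcp_rot: [-3.141, 0.5, 3.105]
ft_force: [0.8, 1.0, 0.3]
opening: 0.965
```

Call:
drive_tool(
  increments=[
    [[0,0,0],[0,0,0]],
    [[0,0,-0.1],[0,0,0]],
    [[0,0,-0.2],[0,0,0]],
    [[0,0,-0.3],[0,0,0]],
    [[0,0,-0.3],[0,0,0]],
  ],
)

```text
t: 15.8
eef_pos: [518.5, 96.3, 152.6]
tcp_rot: [-3.141, 0.5, 3.105]
ft_force: [-0.1, -0.2, -0.2]
opening: 1.001
```

```bash
python3 st.py; python3 - <<'E'
from h import *
from cell import env
p=env.read_camera("side")
overlay(p,[],240,150,100,95,6,"pics/side10.png")
E
```

```text
15.8 local [-13.71   0.21  77.15] F [-0.2 -0.2 -0.1] M [ 0.11  0.12 -0.05] [-3.141  0.5    3.105] [-0.46  0.14 -1.  ]
```

View pics/side10.png

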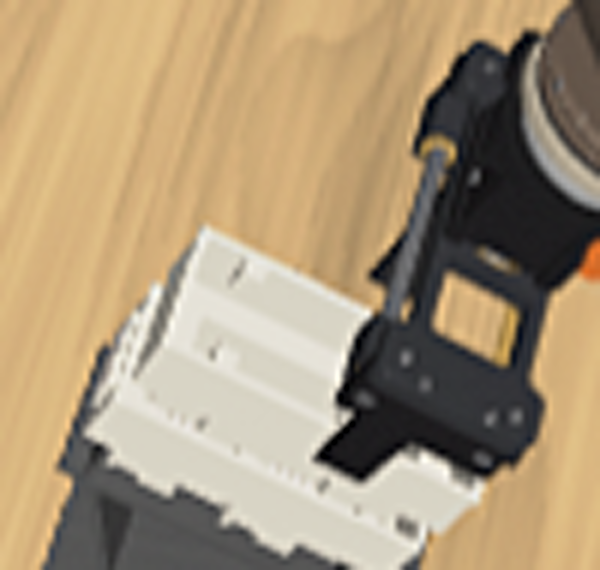

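The tray stayed put on release: its rim corner is still at crop (205,228). I'm retracting well clear and will then check the stack.

Call:
drive_tool(
  increments=[
    [[0,0,-0.5],[0,0,0]],
    [[0,0,-0.6],[0,0,0]],
    [[0,0,-0.7],[0,0,0]],
    [[0,0,-0.7],[0,0,0]],
    [[0,0,-0.7],[0,0,0]],
  ],
)

```text
t: 16.27
eef_pos: [472.3, 98.0, 237.4]
tcp_rot: [-3.141, 0.5, 3.105]
ft_force: [0.5, -0.6, 0.9]
opening: 1.003
```

Call:
drive_tool(
  increments=[
    [[0,0.6,-0.7],[0,0,0]],
    [[0,0.9,-0.5],[0,0,0]],
    [[0,0.9,-0.3],[0,0,0]],
    [[0,0.9,0],[0,0,0]],
    [[0,0.9,0],[0,0,0]],
  ],
)

```text
t: 16.68
eef_pos: [455.9, 226.0, 277.2]
tcp_rot: [-3.141, 0.503, 3.104]
ft_force: [0.6, -0.1, -0.3]
opening: 1.001
```

```bash
python3 st.py
```

```text
16.68 local [-13.1  127.48 218.73] F [ 0.4 -0.1 -0.6] M [ 0.09  0.09 -0.08] [-3.141  0.503  3.104] [-0.43  0.58 -0.77]
```

```bash
python3 - <<'E'
from h import *
from cell import env
o=np.array([567.5,94.3,91.5]);psi=-.037
ol=world(o,psi,[[0,0,-34]])[0]; ou=world(ol,psi,[[-4,0,53]])[0]
for n,b in [("side",(240,150,100,95)),("top",(265,140,70,80))]:
    p=env.read_camera(n); cv2.imwrite(f"pics/{n}11f.png",p["pixels"])
    overlay(p,[(world(ol,psi,rect(58)),(0,0,255)),(world(ou,psi,rect(58)),(255,0,0)),(world(ou,psi,rect(24)),(255,0,160))],*b,6,f"pics/{n}11o.png")
    overlay(p,[],*b,6,f"pics/{n}11.png")
    for t in ["upper_band","upper_tray","upper_card","lower_card"]:
        print(t,[((axes(psi).T@(np.array(d["point"])-ol)).round(1).tolist(),d["score"]) for d in env.tip_of(t,p)][:3])
E
```

```text
upper_band [([-1.9, 1.0, 91.7], 0.61)]
upper_tray [([-0.5, -1.1, 53.2], 0.91)]
upper_card [([-79.7, 6.3, 95.3], 0.88), ([-21.3, -7.2, 54.6], 0.71), ([-70.9, -236.1, 14.4], 0.47)]
lower_card [([77.0, -1.4, 37.1], 0.66)]
upper_band [([1.2, -4.4, 93.9], 0.75), ([-135.6, -215.6, 55.9], 0.67)]
upper_tray [([-0.7, 2.7, 47.3], 0.85), ([-163.6, -212.9, 17.4], 0.83)]
upper_card [([-71.8, -234.4, 15.3], 0.97)]
lower_card [([74.0, -5.9, 41.0], 0.68)]
```

View pics/side11o.png

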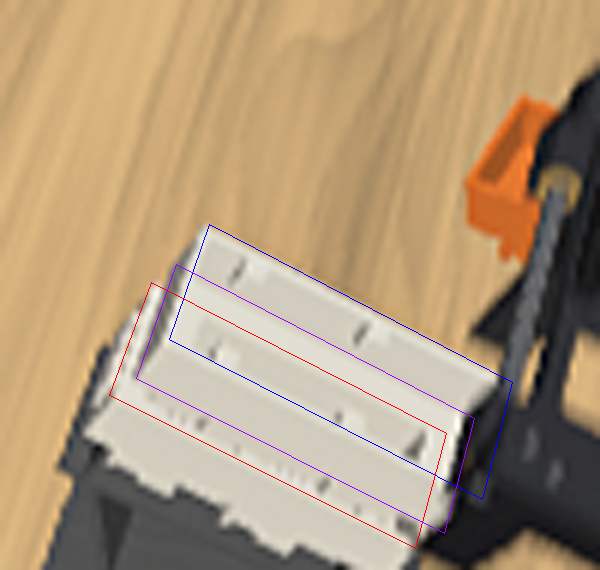

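View pics/side11.png

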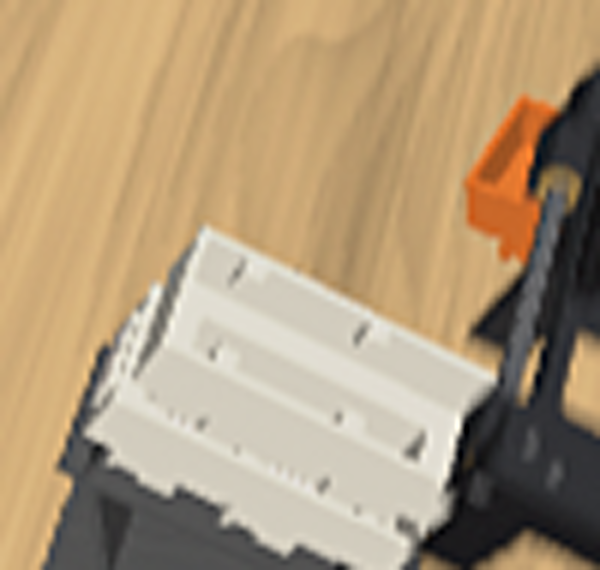

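View pics/top11f.png

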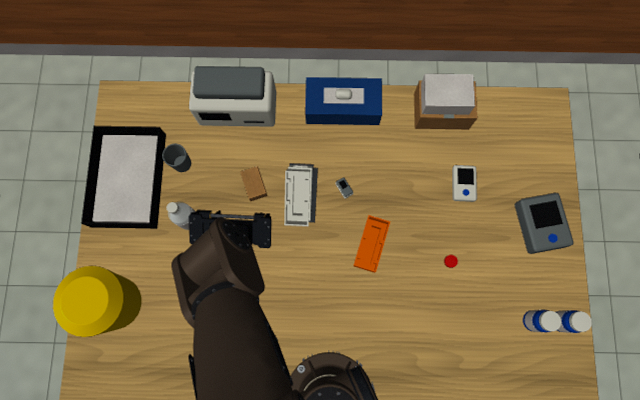

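View pics/side11f.png

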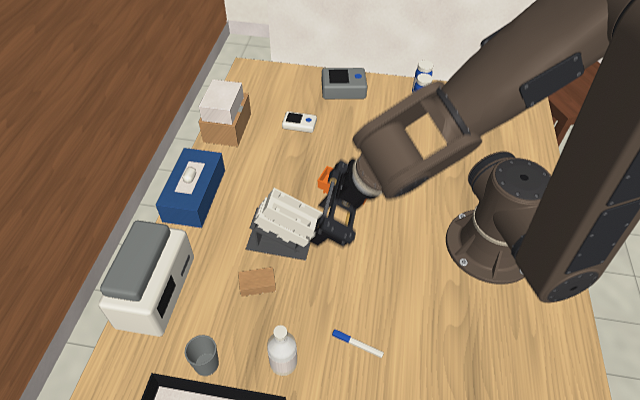

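```bash
python3 - <<'E'
from cell import env
s=env.state(); print(s["t"],s["ft_force"],s["qvel"].round(3)); print(env.job_done())
E
```

```text
17.1833 [ 0.06291439  0.08720414 -0.32323011] [ 0.005 -0.002 -0.003  0.003  0.004  0.001]
the job is handed in; nothing more can be done
None
```

I lifted the upper tray out, turned it half round and stacked it back on the lower tray's lugs. I then released it, backed the arm clear and handed the job in at about 17 s.

**Placing:** I set it down about 7 mm short (downhill) of the drop, and it touched the lug tops at riding height. I dragged it uphill until the contact force vanished, then lowered it. It stopped 5.0 mm below riding height, which matches the notch depth. A small uphill tug with light downward pressure moved it under 1 mm and did not lift it off the lugs. The highest tool force reported while placing it was about 20 N.

**Last checks:**
- **Position:** the detector put the upper tray 47 to 53 mm above the lower tray, with one reading from each camera. The 53 mm side reading and the arm's measured drop agree with fully seated; the 47 mm top reading is a little low.
- **Along the slope:** the detector gave about -1 mm and the arm reading about -4 mm. Both are inside the 8 mm allowed.
- **Card holders:** they are now at opposite ends, with the upper one downhill.
- **Surroundings:** nothing else on the desk looked moved in the final pictures, and the force on the tool was near zero at hand-in.

I could not see the lugs inside the notches, so the seating is inferred from the drop height and the forces.

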